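Rock the film applicator into its holder

ROBOT

A 6-joint arm with a two-finger parallel gripper is mounted at the origin on a cart in front of the work surface, level with it; the furniture and walls round the work are solid. World frame = base frame: x ahead of the robot, y to its left, z up, the work surface at z = 0. Lengths are in m, angles in rad, forces in N, time in s.
With the tool pointing down it reaches from about 0.15 to 0.775 m from the base axis. Payload 6.1 kg.
Tool frame: the origin (TCP) lies midway between the tips of the shut fingers; the grasp point (between the pads) lies arm.grip_point_offset behind it (arm.grip_point_offset is the distance from the TCP to the grasp point, in m); z points along the fingers, y is the direction in which the jaws open and shut (so a half turn about z gives the same grasp; the last joint's range is limited). The gripper opens to 85 mm and grips with 20 to 120 N. Pads are 22 mm wide; open, the fingers measure 114 mm over their backs; the gripper's body (76 mm by 85 mm) begins 54 mm behind the grasp point. The pads swing forward as they close: fully open they stand 13 mm farther back than shut.
Start: joints at [0, 0.126, -0.04, 1.405, 0, 1.571], TCP at [0.525, -0, 0.231] pointing down, gripper open.
Joint ranges: [-2.72, 2.72], [-0.95, 1.95], [-1.27, 1.35], [-1.78, 2.02], [-1.46, 1.47], [-3.14, 3.14]. Speed limits (rad/s): [2.39, 2.39, 3.01, 3.14, 3.14, 3.14].

INTERFACE

Orientations are given as a unit quaternion [x, y, z, w].
In Python, from station import arm, eyes gives the robot as it stands.
- The arm moves only by the shell command python3 -m crank 'ROWS' [OPENING] [FORCE]. ROWS is JSON, one flat list of numbers, 4 for each row, row after row: the shift along the tool's x, y, z in mm, then the turn about the tool's z in rad. In form: [tx, ty, tz, spin, tx, ty, tz, spin, ...]. A call has 1 to 10 rows; each row is the pose to reach, as a shift and turn from the pose commanded when the call began, along the tool's axes at that moment; what a row does not reach only later rows make up. A row lasts 1/12 s, in which the tool goes at most 41.7 mm and 7.16 degrees, less where a joint would pass 70% of its speed; a pose out of reach is approached as far as the arm can. A call with a gripper value outside its range is refused whole. OPENING is the opening, from 0 (shut) to 1 (fully open), set as the call begins (- or left out, the last holds). The fingers move at their own pace and stop on an object; FORCE is the grip in N (left out, the last holds). Time passes only in rows, so rows that repeat a pose let the fingers close. It gives the time, the measured TCP pose, the force and the opening at its end, in the units of the state.
- arm.get_obs(): the state, without advancing time (a new reading comes with each control period).
- eyes.camera(name): name is "scene" or "side" or "wrist"; returns (picture, depth): 384x512x3 uint8, red, green, blue; 384x512 float32, m along the optical axis (not along the pixel's ray), 0 where there is no reading.
- eyes.calibration(name): a dict with "intrinsics" (3x3 intrinsics, pixels), "rvec" (rotation vector, rad) and "tvec" (3), from world to camera coordinates, as OpenCV has them. Camera axes: x right, y down, z forward; pixel columns grow to the right and rows downward; lengths in m; the calibration is good to about 2 mm. A picture is of the moment at which its call begins: read the wrist's pose just before it. calibration takes no time and is no camera call; for the wrist camera it gives the pose at the moment of the call.
- arm.hand_in(): hands the job in, once; it reports no verdict.
The state is a dict: "time_s": time; "qpos": joint angles; "joint_vel": joint speeds; "joint_torque": joint torques, N m; "eef_pos": TCP position; "ee_rot": TCP orientation; "ft_force": force on the tool from outside, world axes, zero at the start; "ft_torque": the same for the moment, N m; "width": finger opening in m.
Only numpy, scipy, OpenCV 4.12 (cv2) and the standard library are available. Lean on these libraries where they do the work, as an engineer would, in place of code of your own. Each camera call takes 0.05 s, during which the arm holds its last target.

TASK

Put the steel film applicator away in the holder it fits, the longer of the two aluminium holders. Tip it so that one end goes in first under the little bridge, then let the other end down between the flared guides until it lies flat on the holder's floor, and let go.

Things in the scene. Friction and masses are not known exactly. Their poses are not given: they have to be found in the camera images.
- applicator: Loose plain steel rectangular film applicator frame, 32 (x) x 100 (y) x 26 (z) mm, about 0.3 kg, lying flat on the worktop. Origin: centre of its underside; y along its length, z up. A narrow slot runs along its middle; the outer long sides are flat: grasp across the 32 mm at mid-length. Either end may go in first.
- holder: The longer aluminium holder, 138 x 68 mm, fixed; the applicator fits it, but only tilted, bridge end low (about 20 degrees does it). Origin: on the worktop under the pocket's centre; x along the pocket from bridge end to guide end, roughly away from the robot; z up. Base plate 6 mm thick. Between bridge and guides (x -32 to +28 mm) the sides are open for the fingers.
- seat (a point): Centre of the longer holder's pocket floor (the base plate's top), 6 mm above the worktop; axes as the holder's. The pocket is 112 mm long at the floor, x -56 to +56 mm.
- bridge (a point): Middle of the bridge's edge, where the tunnel of the longer holder opens: at x = -32 mm, on its underside, 38 mm above the pocket floor. The tunnel is 46 mm wide and 24 mm deep, up to an end stop at x = -56 mm. The bridge's top is 48 mm above the worktop.
- guides (a point): Foot of the longer holder's end guide, on the pocket floor at x = +56 mm. The end guide and the two side guides (x +28 to +56 mm) are 13 mm high and lean outward: side guides 40 mm apart at the floor, 52 mm at the top; the end guide's top is at x = +62 mm, 94 mm from the bridge's edge.
- short_holder: The shorter aluminium holder (98 mm long, 68 mm wide), fixed, same shape but with a pocket only 72 mm long: the applicator does not fit it. Origin and axes as for the longer one. The two holders may stand in either order.
Things that resemble listed ones, but are neither listed nor needed, are in the scene too. Of the things that look like the applicator, the larger one is meant.

How it is judged:
At the end, for the whole second after the job is handed in: The applicator lies flat (within 3 degrees) and at rest on the floor of the longer holder's pocket (underside within 4 mm of it), one end under the bridge and the other between the guides: centre within 15 mm of the pocket's, length within 11 degrees of the pocket's (horizontal distance between applicator and seat below 0.015 m and z of applicator in the frame of seat between -0.004 and 0.004 m and angle between applicator's own z axis and vertical below 0.06 rad and angle between the y axis of applicator and the x axis of holder, either way round below 0.2 rad and linear speed of applicator below 0.02 m/s); the robot touches nothing.
It also fails if it takes over 40 s, if anything falls off the work surface, if the arm or the gripper's body presses on something with over 40 N, if the wrist force passes 120 N, or if a joint passes its speed limit or range.

## Working session

There is one attempt and no reset: what is moved stays moved. The work goes in short steps, Python scripts to look and compute and a shell command to move; the robot and the scene stay as the last step left them, time stands still between calls to the robot, and variables do not carry over. Pictures are saved under pics/ and viewed, and the job is handed in when it is done.

```bash
ls; mkdir -p pics; python3 - <<'E'
from station import arm, eyes
import cv2
print(arm.get_obs(), arm.grip_point_offset)
for n in ("scene","side","wrist"):
    p,d=eyes.camera(n); cv2.imwrite(f"pics/{n}0.png",p[:,:,::-1])
    import numpy as np; np.save(f"pics/{n}0d.npy",d)
    c=eyes.calibration(n); print(n,c)
    import pickle; pickle.dump((p,d,c),open(f"pics/{n}0.pkl","wb"))
E
```

```text
pics
{'time_s': 0.0, 'qpos': array([ 1.81329348e-06,  1.26417580e-01, -4.05890162e-02,  1.40541958e+00,
       -2.64364996e-05,  1.57082530e+00]), 'joint_vel': array([-0.00048683, -0.00084534, -0.00222936,  0.0005458 , -0.00034795,
        0.00076929]), 'joint_torque': array([-1.88969068e-03, -4.35916471e+01,  3.52923596e+01,  1.73015334e-02,
       -7.00984879e-05, -2.14169546e-05]), 'eef_pos': array([ 5.24594780e-01, -6.86074133e-06,  2.30517462e-01]), 'ee_rot': array([ 7.07116140e-01,  7.07096952e-01, -5.85592643e-04, -5.66881482e-04]), 'ft_force': array([-0.38631779, -0.23343168,  0.87265815]), 'ft_torque': array([ 0.00594297, -0.032708  ,  0.01239683]), 'width': 0.08504847533291902} 0.0187
scene {'intrinsics': array([[348.49053424,   0.        , 261.96292181],
       [  0.        , 348.49053424, 190.31082095],
       [  0.        ,   0.        ,   1.        ]]), 'rvec': array([ 2.46108652, -0.7804631 ,  0.21022218]), 'tvec': array([-0.42312294,  0.29841994,  0.79752336])}
side {'intrinsics': array([[362.68069524,   0.        , 255.75276662],
       [  0.        , 362.68069524, 189.13402781],
       [  0.        ,   0.        ,   1.        ]]), 'rvec': array([ 1.936834  , -0.60893031,  0.41889736]), 'tvec': array([-0.46079747,  0.19737625,  0.62722503])}
wrist {'intrinsics': array([[272.26882532,   0.        , 260.825572  ],
       [  0.        , 272.26882532, 188.04288214],
       [  0.        ,   0.        ,   1.        ]]), 'rvec': array([-2.87287613e+00, -2.50523717e-04,  4.64574776e-04]), 'tvec': array([-0.52440866, -0.03527052,  0.37715166])}
```

View pics/scene0.png

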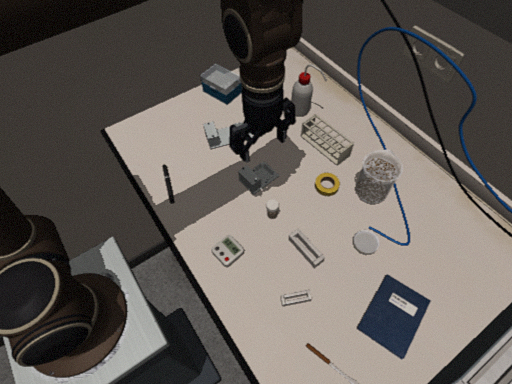

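View pics/side0.png

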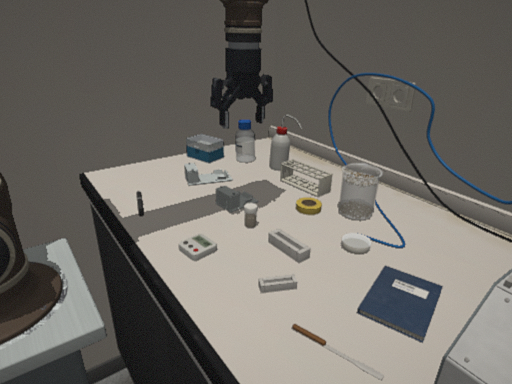

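View pics/wrist0.png

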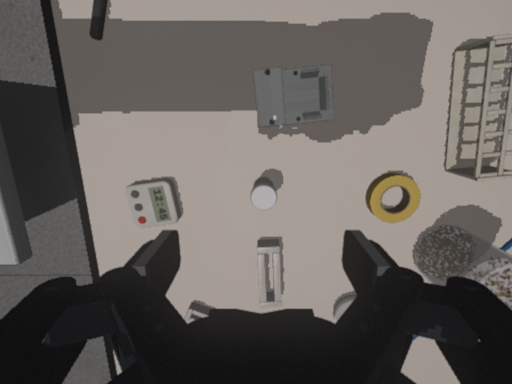

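The wrist view shows one holder at about (293,97), bridge to the left and guides to the right. The large applicator is at about (270,276). The other holder is only visible in the scene (215,133) and side (205,174) views. Next I'll enlarge and measure.

```bash
cat > h.py <<'E'
import numpy as np, cv2, pickle
def load(n): return pickle.load(open(f"pics/{n}.pkl","rb"))
def snap(n,tag):
    from station import eyes
    c=eyes.calibration(n); p,d=eyes.camera(n)
    pickle.dump((p,d,c),open(f"pics/{tag}.pkl","wb")); cv2.imwrite(f"pics/{tag}.png",p[:,:,::-1]); return p,d,c
def crop(tag,x0,y0,x1,y1,s,out):
    p=load(tag)[0][y0:y1,x0:x1,::-1]; cv2.imwrite(f"pics/{out}.png",cv2.resize(p,None,fx=s,fy=s,interpolation=cv2.INTER_CUBIC))
def cloud(tag):
    p,d,c=load(tag); K=c["intrinsics"];R=cv2.Rodrigues(np.array(c["rvec"]))[0];t=np.array(c["tvec"])
    v,u=np.mgrid[0:d.shape[0],0:d.shape[1]]
    P=np.stack([(u-K[0,2])/K[0,0]*d,(v-K[1,2])/K[1,1]*d,d],-1)
    W=(P-t)@R; W[d<=0]=np.nan
    return W
def ray(tag,u,v,z):
    p,d,c=load(tag);K=c["intrinsics"];R=cv2.Rodrigues(np.array(c["rvec"]))[0];t=np.array(c["tvec"])
    r=R.T@np.linalg.solve(K,[u,v,1.]); o=-R.T@t
    return o+r*(z-o[2])/r[2]
E
python3 - <<'E'
from h import *
crop("wrist0",240,55,350,140,7,"wc1")
crop("wrist0",230,230,310,320,6,"wc2")
crop("side0",170,150,270,220,8,"sc1")
crop("scene0",190,110,290,200,8,"scc1")
for n,pts in (("wrist0",[(293,97),(270,100),(270,276),(262,276)]),("scene0",[(215,133),(225,140),(306,247)]),("side0",[(205,176),(190,172),(235,200)])):
    W=cloud(n)
    for u,v in pts: print(n,u,v,W[v,u].round(4))
E
```

```text
wrist0 293 97 [0.5656 0.086  0.0061]
wrist0 270 100 [0.5349 0.0805 0.0475]
wrist0 270 276 [ 5.388e-01 -1.790e-01 -4.000e-04]
wrist0 262 276 [ 0.5261 -0.1621  0.0252]
scene0 215 133 [0.5334 0.268  0.0478]
scene0 225 140 [0.5591 0.2611 0.0055]
scene0 306 247 [ 0.5395 -0.1617  0.0042]
side0 205 176 [0.5801 0.2936 0.0024]
side0 190 172 [0.5143 0.262  0.0415]
side0 235 200 [0.5398 0.0549 0.0284]
```

View pics/wc1.png

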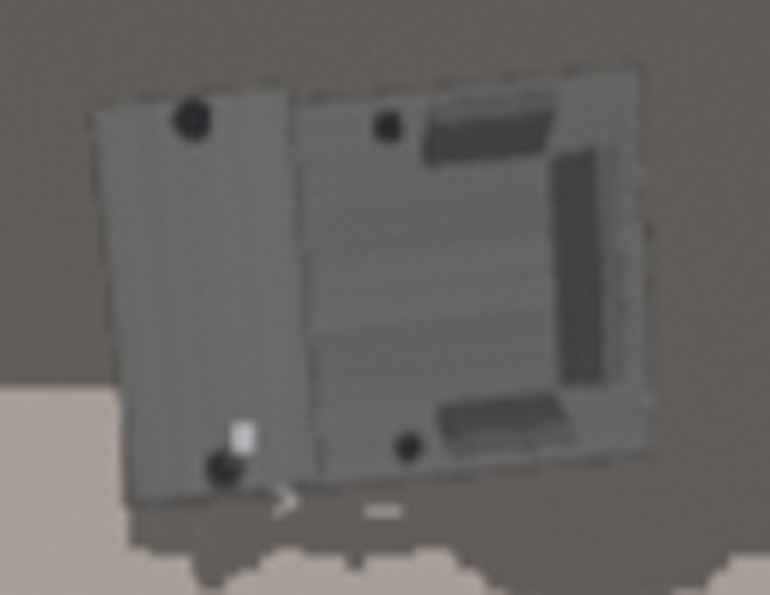

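View pics/wc2.png

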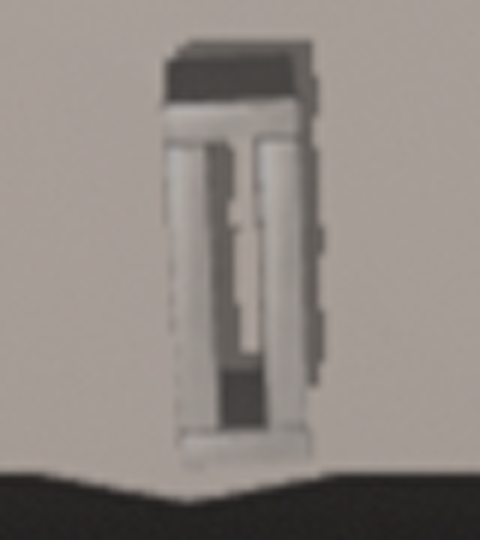

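View pics/sc1.png

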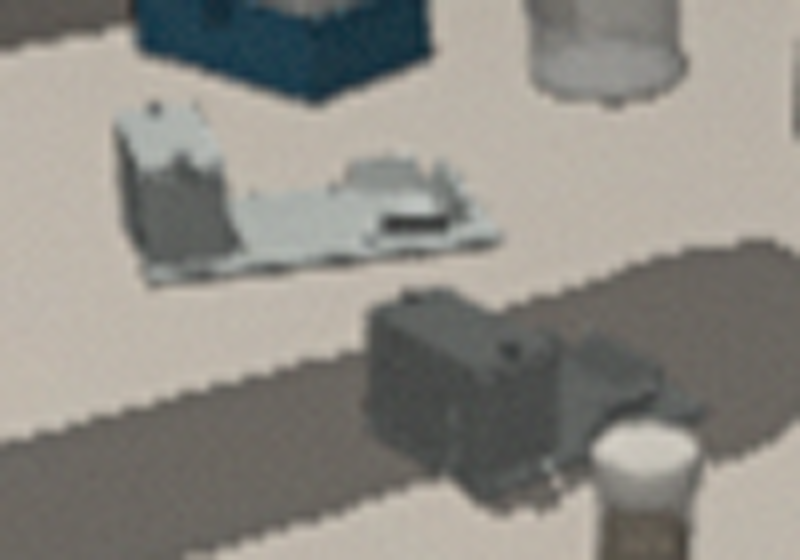

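View pics/scc1.png

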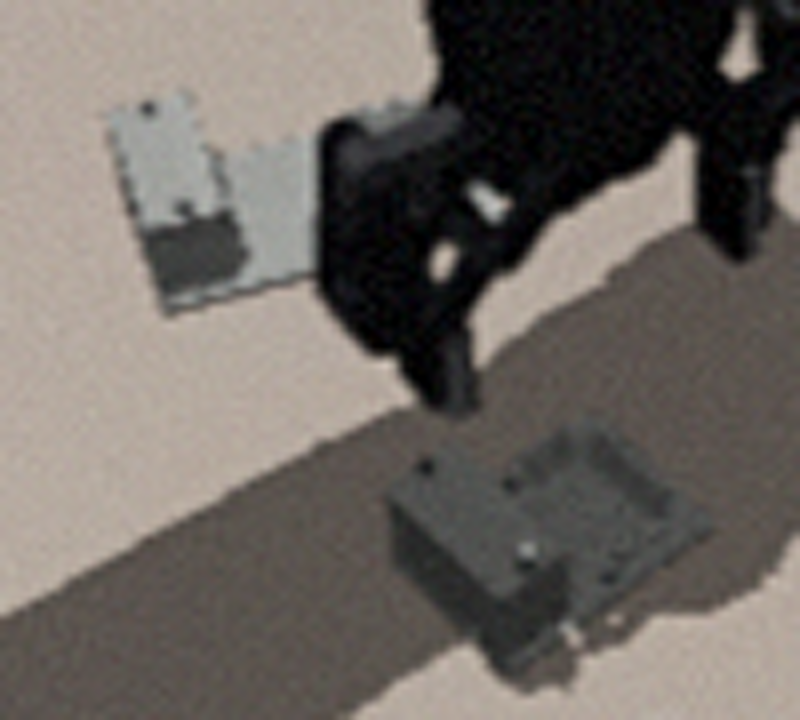

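The near holder (y≈0.08) is short, and the far one (y≈0.27) is clearly longer. The applicator's top corners in the crop are about (165,101), (297,100), (308,460) and (183,467).

```bash
python3 - <<'E'
from h import *
c=[(165,101),(297,100),(308,460),(183,467)]
P=np.array([ray("wrist0",230+(x+.5)/6-.5,230+(y+.5)/6-.5,.026) for x,y in c]);print(P.round(4),P.mean(0))
print("sizes",[np.linalg.norm(P[i]-P[(i+1)%4]).round(4) for i in range(4)])
# cloud-based
W=cloud("wrist0"); m=(W[...,2]>.02)&(W[...,2]<.032)&(abs(W[...,0]-.53)<.05)&(abs(W[...,1]+.17)<.09)
q=W[m][:,:2].astype(np.float32);print(len(q),cv2.minAreaRect(q),W[m][:,2].mean())
W=cloud("scene0"); m=(W[...,2]>.02)&(W[...,2]<.032)&(abs(W[...,0]-.53)<.05)&(abs(W[...,1]+.17)<.09)
q=W[m][:,:2].astype(np.float32);print(len(q),cv2.minAreaRect(q),W[m][:,2].mean())
# holder from side: points
W=cloud("side0")
m=(W[...,2]>.003)&(W[...,2]<.06)&(W[...,0]>.45)&(W[...,0]<.68)&(W[...,1]>.21)&(W[...,1]<.36)
q=W[m][:,:2].astype(np.float32);print(len(q),cv2.minAreaRect(q))
# bridge top z>.044
for n in("side0","scene0"):
    W=cloud(n);m=(W[...,2]>.043)&(W[...,2]<.054)&(W[...,0]>.45)&(W[...,0]<.68)&(W[...,1]>.2)&(W[...,1]<.36)
    q=W[m][:,:2].astype(np.float32);print(n,len(q),cv2.minAreaRect(q),W[m][:,2].mean())
for n,m_ in (("scene0",.2),):pass
# side crop points at z=.006: base front left (148,285), front right (500,240); 
for x,y,z in [(148,275,.006),(500,235,.006),(150,285,0),(500,243,0),(118,122,.048),(205,103,.048)]:
    print(x,y,ray("side0",170+(x+.5)/8-.5,150+(y+.5)/8-.5,z).round(4))
E
```

```text
[[ 0.5192 -0.1143  0.026 ]
 [ 0.5501 -0.1141  0.026 ]
 [ 0.5546 -0.2133  0.026 ]
 [ 0.5233 -0.2154  0.026 ]] [ 0.53679043 -0.16424989  0.026     ]
sizes [np.float64(0.0309), np.float64(0.0993), np.float64(0.0313), np.float64(0.1011)]
999 ((0.5362579822540283, -0.16496378183364868), (0.031980134546756744, 0.10116152465343475), 2.526912212371826) 0.02568884738710053
392 ((0.5335395932197571, -0.164822518825531), (0.032993804663419724, 0.10060565918684006), 2.26497745513916) 0.024891144994156608
528 ((0.5790089964866638, 0.2732471525669098), (0.07017423957586288, 0.13741128146648407), 74.40817260742188)
side0 88 ((0.5286412835121155, 0.28735676407814026), (0.06468265503644943, 0.031040703877806664), 74.00598907470703) 0.04582210690817822
scene0 171 ((0.5273752808570862, 0.2883821725845337), (0.06333985924720764, 0.03168662637472153), 72.99610137939453) 0.04721919448149374
148 275 [0.5045 0.2594 0.006 ]
500 235 [0.6352 0.2202 0.006 ]
150 285 [ 0.5067  0.263  -0.    ]
500 243 [0.6384 0.2253 0.    ]
118 122 [0.5189 0.3092 0.048 ]
205 103 [0.5562 0.3099 0.048 ]
```

The applicator's centre is at (0.536,-0.1645) with its length at 92.5°, and the sizes match at 32×101×26 mm. The far holder measures 137×70 mm, so it is the longer one. First I'll move above the applicator.

```bash
python3 -m crank '[-41,3,10,-0.01, -82,6,40,-0.02, -123,9,80,-0.03, -164.5,11.7,120,-0.043, -164.5,11.7,120,-0.043, -164.5,11.7,120,-0.043]' 1 30; python3 - <<'E'
from h import *
snap("wrist","wrist1")
E
```

```text
time_s: 0.65
eef_pos: [0.5336, -0.1679, 0.1049]
ee_rot: [0.693, 0.721, -0.003, -0.003]
ft_force: [-0.5, -0.1, -0.3]
width: 0.0855
```

View pics/wrist1.png

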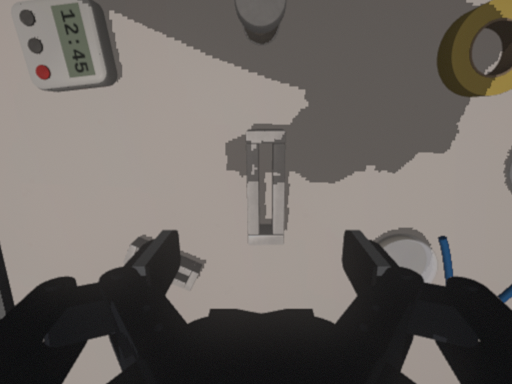

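The applicator is at (266,187). The small decoy is at (165,263), close to the left finger's path, so I'll check the clearance.

```bash
python3 - <<'E'
from h import *
from station import arm
o=arm.get_obs();print(o["eef_pos"],o["ee_rot"],o["time_s"])
W=cloud("wrist1")
m=(W[...,2]>.02)&(W[...,2]<.032)&(abs(W[...,0]-.53)<.03)&(abs(W[...,1]+.17)<.09)
q=W[m][:,:2].astype(np.float32);print(len(q),cv2.minAreaRect(q))
for n in("wrist1","side0"):
    W=cloud(n)
    m=(W[...,2]>.006)&(W[...,2]<.03)&(abs(W[...,0]-.46)<.05)&(abs(W[...,1]+.22)<.07)
    q=W[m][:,:2].astype(np.float32);print(n,len(q),cv2.minAreaRect(q),cv2.boxPoints(cv2.minAreaRect(q)).round(3).tolist(),W[m][:,2].max())
E
```

```text
[ 0.53428581 -0.16611889  0.10741363] [ 0.69310325  0.72083047 -0.00159496 -0.00296038] 0.7
3059 ((0.5362359881401062, -0.16499783098697662), (0.032112568616867065, 0.09969462454319), 2.5972728729248047)
wrist1 683 ((0.4398561716079712, -0.24784046411514282), (0.02325766161084175, 0.06894657760858536), 65.73738098144531) [[0.40400001406669617, -0.24400000274181366], [0.46700000762939453, -0.27300000190734863], [0.47600001096725464, -0.25099998712539673], [0.4129999876022339, -0.22300000488758087]] 0.019313466210047064
side0 411 ((0.4386259913444519, -0.24803553521633148), (0.02488797716796398, 0.06982000917196274), 65.19102478027344) [[0.4020000100135803, -0.24500000476837158], [0.4650000035762787, -0.27399998903274536], [0.47600001096725464, -0.25099998712539673], [0.41200000047683716, -0.22200000286102295]] 0.018448717732282186
```

```bash
python3 -m crank '[0,0,30,0, 0,0,60,0, 0,0,85,0, 0,0,100,0, 0,0,106,0, 0,0,106,0, 0,0,106,0]' 1 30
```

```text
time_s: 1.28
eef_pos: [0.5374, -0.1642, 0.0064]
ee_rot: [0.691, 0.722, 0.0, 0.001]
ft_force: [0.3, 0.4, 0.4]
width: 0.0852
```

```bash
python3 -m crank '[0,0,2,0, 0,0,2,0, 0,0,2,0, 0,0,2,0, 0,0,2,0, 0,0,2,0, 0,0,2,0, 0,0,2,0]' 0 40
```

```text
time_s: 1.95
eef_pos: [0.537, -0.1647, 0.004]
ee_rot: [0.692, 0.722, 0.0, 0.0]
ft_force: [-1.8, 0.2, 5.9]
width: 0.0314
```

Gripped at 31.4 mm. I'll lift and go to a spot where the wrist camera can see the long holder.

```bash
python3 -m crank '[0,0,-20,0, 0,0,-55,0, 20,5,-90,0, 55,10,-110,0, 95,15,-130,0, 135,20,-145,0, 175,27,-160,0, 215,34,-175,0, 255,40,-185,0, 290,46,-190,0]' 0 40;  python3 -m crank '[0,0,0,0, 0,0,0,0, 0,0,0,0]' 0 40; python3 - <<'E'
from h import *
snap("wrist","wrist2")
E
```

```text
time_s: 2.78
eef_pos: [0.5698, 0.127, 0.1939]
ee_rot: [0.692, 0.722, 0.0, 0.0]
ft_force: [0.8, -0.3, -3.4]
width: 0.0311
time_s: 3.03
eef_pos: [0.5694, 0.1251, 0.1919]
ee_rot: [0.691, 0.722, -0.001, -0.0]
ft_force: [-0.8, 0.0, -3.3]
width: 0.0311
```

View pics/wrist2.png

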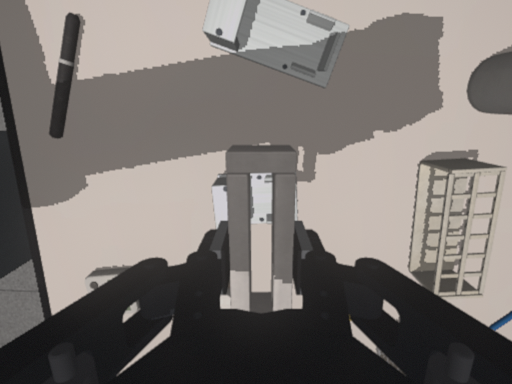

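The part is held straight. The long holder, at (278,38), is cut off at the top of the image, so I'll move 60 mm further.

```bash
python3 -m crank '[30,0,0,0, 60,0,0,0, 60,0,0,0, 60,0,0,0, 60,0,0,0]' 0 40; python3 - <<'E'
from h import *
snap("wrist","wrist3")
crop("wrist3",180,30,380,160,4,"wc3")
W=cloud("wrist3")
reg=(W[...,0]>.48)&(W[...,0]<.67)&(W[...,1]>.2)&(W[...,1]<.36)
for lo,hi in((.044,.053),(.003,.0095),(.003,.053)):
    m=reg&(W[...,2]>lo)&(W[...,2]<hi); q=W[m][:,:2].astype(np.float32);r=cv2.minAreaRect(q);print(len(q),r,cv2.boxPoints(r).round(4).tolist(),W[m][:,2].mean())
E
```

```text
time_s: 3.5
eef_pos: [0.5672, 0.1837, 0.1925]
ee_rot: [0.692, 0.722, -0.001, -0.0]
ft_force: [-0.4, -0.3, -3.0]
width: 0.0309
2238 ((0.5306156873703003, 0.2887747585773468), (0.06212136521935463, 0.032218605279922485), 73.62483215332031) [[0.5063999891281128, 0.26350000500679016], [0.5372999906539917, 0.25440001487731934], [0.5547999739646912, 0.3140000104904175], [0.5238999724388123, 0.3231000006198883]] 0.04757294049366432
5248 ((0.5821954607963562, 0.2735212445259094), (0.06819517910480499, 0.1368248462677002), 73.53695678710938) [[0.5069000124931335, 0.26019999384880066], [0.6381000280380249, 0.22139999270439148], [0.6575000286102295, 0.28679999709129333], [0.5263000130653381, 0.3255999982357025]] 0.005701840230025844
8214 ((0.5814505815505981, 0.27358147501945496), (0.06816139817237854, 0.13828270137310028), 73.69132995605469) [[0.5055000185966492, 0.26030001044273376], [0.6381999850273132, 0.2214999943971634], [0.6574000120162964, 0.28690001368522644], [0.5246999859809875, 0.3257000148296356]] 0.018061649616306786
```

View pics/wc3.png

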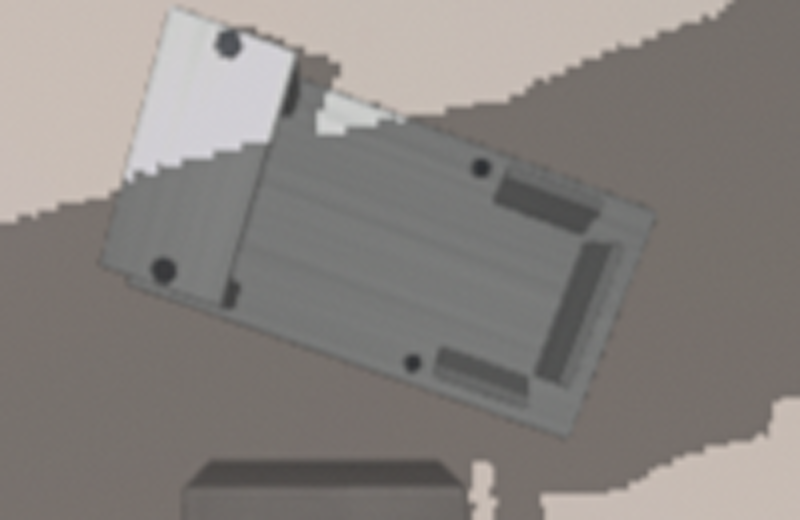

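View pics/wrist3.png

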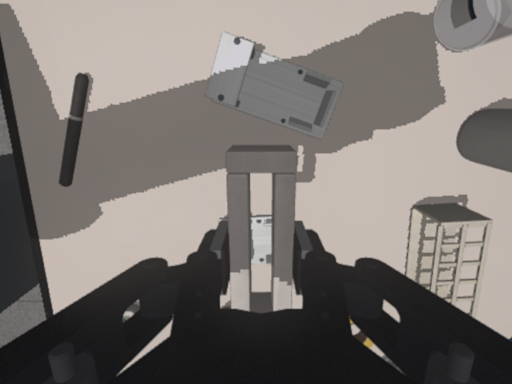

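```bash
python3 - <<'E'
from station import arm
o=arm.get_obs();print(o["qpos"].round(3),o["eef_pos"],o["ee_rot"].round(4))
from h import *
for r in (90,160):
    for c in (60,75):print(r,c,cloud("wrist3")[r,c].round(3))
E
```

```text
[ 0.313  0.264  0.046  1.353 -0.     1.843] [0.56727504 0.18355746 0.19268582] [ 6.924e-01  7.215e-01 -5.000e-04 -0.000e+00]
90 60 [ 0.33   0.266 -0.001]
90 75 [0.356 0.266 0.013]
160 60 [ 0.318  0.183 -0.   ]
160 75 [0.34  0.185 0.006]
```

```bash
python3 -m crank '[12.5,-8.5,0,-0.124, 25,-17,0,-0.248, 37.5,-25.5,0,-0.372, 50,-34,0,-0.496, 62.5,-42.5,10,-0.62, 75,-51,25,-0.745, 87.5,-59.5,45,-0.87, 100,-68,60,-0.994, 112,-76.5,75,-1.118, 124.4,-84.9,85,-1.242]' 0 40;  python3 -m crank '[0,0,0,0, 0,0,0,0, 0,0,0,0, 0,0,0,0]' 0 40; python3 - <<'E'
from h import *
from station import arm
snap("side","side4")
crop("side4",120,60,280,210,5,"sc4")
o=arm.get_obs();print(o["qpos"].round(3),o["eef_pos"],o["ee_rot"].round(4),o["ft_force"])
p=o["eef_pos"];q=o["ee_rot"];yaw=2*np.arctan2(q[1],q[0]);print(np.degrees(yaw))
d=np.array([.9593,-.2823]);l=np.array([.2823,.9593]);e=p[:2]-[.5768,.2751];print(e@d,e@l)
E
```

```text
time_s: 4.38
eef_pos: [0.4765, 0.3044, 0.1064]
ee_rot: [0.14, 0.99, -0.001, -0.001]
ft_force: [0.1, 0.1, -3.6]
width: 0.031
time_s: 4.72
eef_pos: [0.4783, 0.3051, 0.1089]
ee_rot: [0.144, 0.99, 0.0, 0.001]
ft_force: [0.3, 1.0, -3.7]
width: 0.0312
[ 0.568  0.23  -0.183  1.156 -0.     0.857] [0.47823903 0.30520567 0.10892273] [1.437e-01 9.896e-01 4.000e-04 7.000e-04] [ 1.028057   -0.03966178 -3.67653416]
163.47758975710767
-0.10304836767041903 0.0010566120421737462
```

View pics/sc4.png

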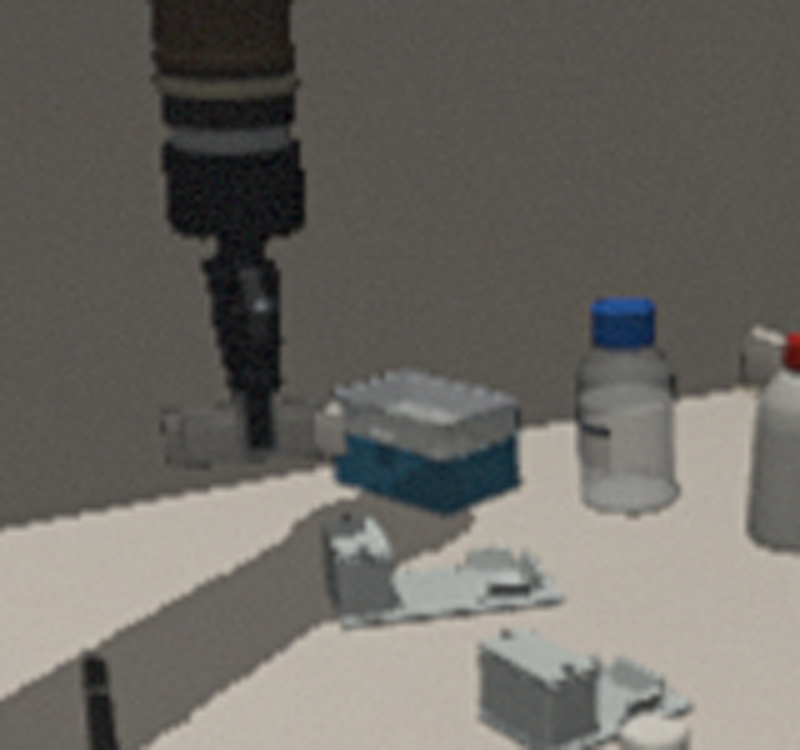

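The side view shows the part held level at (50,435 of the crop), short of the bridge. Next I'll lower it so its far end is pushed up by the top of the bridge.

```bash
python3 -m crank '[0,0,25,0, 0,0,48,0, 0,0,55,0, 0,0,58,0, 0,0,61,0, 0,0,64,0, 0,0,67,0, 0,0,70,0, 0,0,72,0, 0,0,72,0]' 0 30;  python3 -m crank '[0,0,0,0, 0,0,0,0]' 0 30; python3 - <<'E'
from h import *
from station import arm
snap("side","side5")
crop("side5",120,100,280,210,5,"sc5")
o=arm.get_obs();print(o["eef_pos"],o["ft_force"],o["ft_torque"])
E
```

```text
time_s: 5.6
eef_pos: [0.4757, 0.306, 0.0381]
ee_rot: [0.143, 0.99, 0.001, -0.001]
ft_force: [-11.1, -0.3, 7.9]
width: 0.0313
time_s: 5.77
eef_pos: [0.4757, 0.306, 0.0381]
ee_rot: [0.143, 0.99, 0.001, -0.001]
ft_force: [-11.8, -0.3, 8.6]
width: 0.031
[0.47571813 0.30598676 0.03811304] [-11.15216333  -0.75974635   7.87821995] [-0.23157212  1.86177575 -0.13849404]
```

View pics/sc5.png

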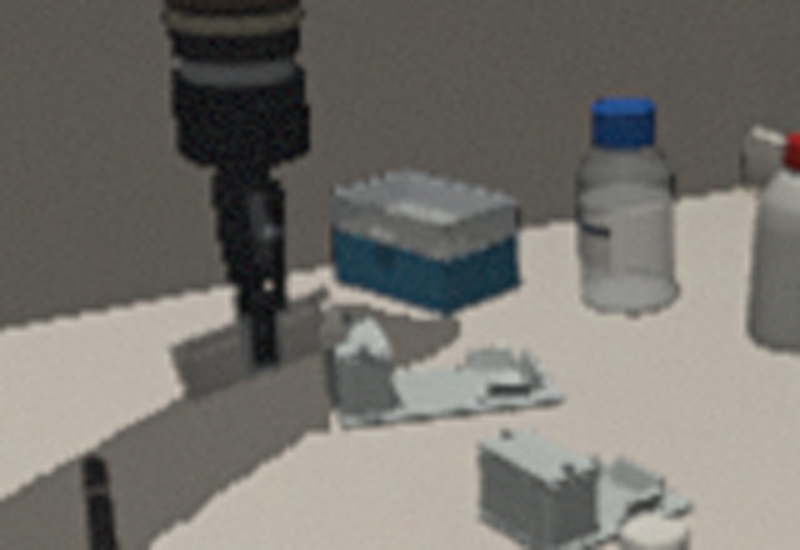

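The part is now tipped at about 20°, near end low. Next I'll lift it, pass over the bridge and check the tilt.

```bash
python3 -m crank '[0,0,-30,0, 0,0,-65,0, -5,0,-75,0, -30,0,-75,0, -60,0,-75,0, -90,-1,-75,0, -115,-1,-75,0, -127,-1,-75,0, -127,-1,-75,0, -127,-1,-75,0]' 0 40;  python3 -m crank '[0,0,0,0, 0,0,0,0]' 0 40; python3 - <<'E'
from h import *
from station import arm
snap("side","side6");snap("scene","scene6")
crop("side6",150,80,290,200,5,"sc6")
o=arm.get_obs();print(o["eef_pos"],o["ft_force"],o["ft_torque"])
p=o["eef_pos"];d=np.array([.9593,-.2823]);l=np.array([.2823,.9593]);S=np.array([.5768,.2751]);e=p[:2]-S;print(e@d,e@l)
for n in("side6","scene6"):
    W=cloud(n);xh=(W[...,:2]-S)@d;yh=(W[...,:2]-S)@l;z=W[...,2]
    m=(abs(yh+.016)<.005)&(z>.055)&(z<.15)&(abs(xh-.024)<.06)
    print(n,m.sum()); 
    for a in np.arange(-.04,.09,.01):
        k=m&(abs(xh-a)<.003)
        if k.sum()>3: print(round(a,3),k.sum(),z[k].min().round(4),z[k].max().round(4))
E
```

```text
time_s: 6.65
eef_pos: [0.5989, 0.2686, 0.1106]
ee_rot: [0.143, 0.99, -0.0, -0.0]
ft_force: [-0.3, -0.3, -3.6]
width: 0.0315
time_s: 6.82
eef_pos: [0.5977, 0.2695, 0.1111]
ee_rot: [0.142, 0.99, -0.0, -0.0]
ft_force: [0.1, -0.7, -2.4]
width: 0.0311
[0.59786824 0.26956003 0.11130795] [-0.18856805  0.36072694 -3.25159311] [ 0.04578132 -0.017607    0.01967165]
0.02177469582771031 0.0006330658188033433
side6 243
-0.03 5 0.1034 0.1176
-0.02 18 0.0955 0.1208
-0.01 18 0.0973 0.1244
0.0 18 0.0996 0.1273
0.01 22 0.1054 0.1472
0.04 18 0.1119 0.1392
0.05 15 0.1177 0.1389
0.06 17 0.1194 0.1448
0.07 5 0.1227 0.132
scene6 197
-0.03 9 0.1071 0.1221
-0.02 14 0.0975 0.123
-0.01 19 0.0983 0.1273
0.0 18 0.1017 0.1294
0.01 4 0.1114 0.1312
0.03 4 0.1153 0.1282
0.04 15 0.1156 0.1423
0.05 16 0.116 0.1444
0.06 15 0.12 0.1468
```

View pics/sc6.png

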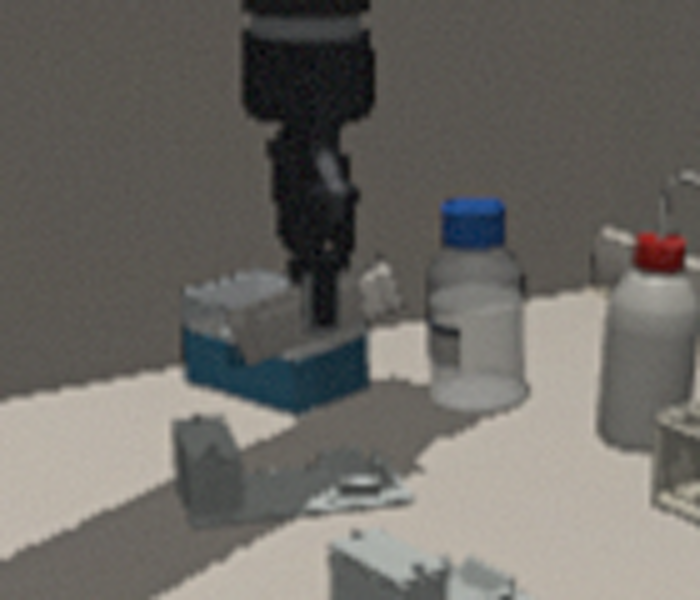

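Slope from depth is about 17–18°. The low end's top corner is at x_h≈-30 mm and its underside sits about 17 mm below the TCP. I'll shift 4 mm outward, lower to just above the floor and check.

```bash
python3 -m crank '[-4,-0.5,0,0, -4,-0.5,20,0, -4,-0.5,45,0, -4,-0.5,65,0, -4,-0.5,77,0, -4,-0.5,82,0, -4,-0.5,85,0, -4,-0.5,85,0, -4,-0.5,85,0]' 0 40; python3 - <<'E'
from h import *
from station import arm
snap("side","side7");snap("scene","scene7")
crop("side7",150,100,290,210,5,"sc7");crop("scene7",170,80,290,180,6,"scc7")
o=arm.get_obs();print(o["eef_pos"],o["ft_force"],o["ft_torque"])
p=o["eef_pos"];d=np.array([.9593,-.2823]);l=np.array([.2823,.9593]);S=np.array([.5768,.2751]);e=p[:2]-S;print(e@d,e@l)
for n in("side7","scene7"):
    W=cloud(n);xh=(W[...,:2]-S)@d;yh=(W[...,:2]-S)@l;z=W[...,2]
    m=(abs(yh+.016)<.005)&(z>.009)&(z<.15)&(abs(xh-.03)<.06)
    print(n,m.sum()); 
    for a in np.arange(-.04,.09,.01):
        k=m&(abs(xh-a)<.003)
        if k.sum()>3: print(round(a,3),k.sum(),z[k].min().round(4),z[k].max().round(4))
E
```

```text
time_s: 7.67
eef_pos: [0.6032, 0.2678, 0.0272]
ee_rot: [0.142, 0.99, 0.0, 0.001]
ft_force: [-0.1, -0.6, -3.5]
width: 0.031
[0.6033003  0.26784604 0.02740447] [-0.40738211  0.00841454 -3.18963013] [-0.0179203   0.00201342  0.02683417]
0.027469526012894548 0.0005223124865376306
side7 269
-0.02 15 0.0129 0.0347
-0.01 17 0.0122 0.0389
0.0 18 0.0159 0.0418
0.01 40 0.0182 0.1328
0.02 9 0.0218 0.1024
0.04 18 0.0274 0.1286
0.05 17 0.0295 0.0579
0.06 20 0.0108 0.0601
0.07 15 0.0379 0.0613
scene7 221
-0.02 14 0.0137 0.0395
-0.01 15 0.0147 0.0441
0.0 15 0.0155 0.0442
0.01 32 0.0226 0.1363
0.04 13 0.0307 0.1345
0.05 15 0.031 0.0601
0.06 22 0.0096 0.0635
0.07 9 0.0421 0.0623
```

View pics/sc7.png

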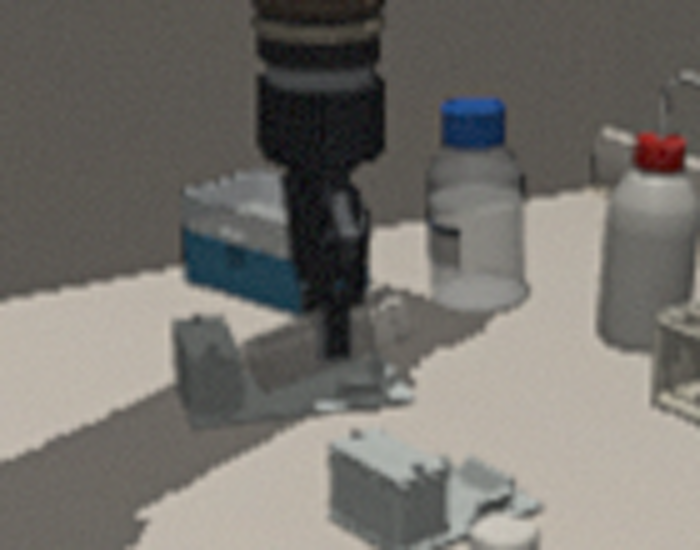

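View pics/scc7.png

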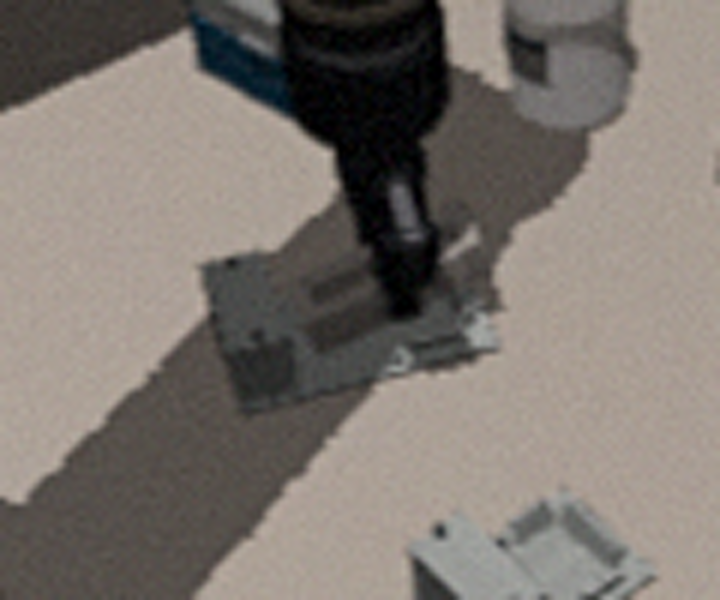

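It's in place in front of the tunnel with the underside about 4–5 mm above the floor. Now I'll slide it in under the bridge.

```bash
python3 -m crank '[0,-0.5,2,0, 5,-0.5,2,0, 10,-0.5,2,0, 15,-0.5,2,0, 20,-0.5,2,0, 25,-0.5,2,0, 27,-0.5,2,0, 27,-0.5,2,0, 27,-0.5,2,0]' 0 40; python3 - <<'E'
from h import *
from station import arm
snap("side","side8")
crop("side8",150,100,290,210,5,"sc8")
o=arm.get_obs();print(o["eef_pos"],o["ft_force"],o["ft_torque"])
p=o["eef_pos"];d=np.array([.9593,-.2823]);l=np.array([.2823,.9593]);S=np.array([.5768,.2751]);e=p[:2]-S;print(e@d,e@l)
E
```

```text
time_s: 8.52
eef_pos: [0.5763, 0.2747, 0.0241]
ee_rot: [0.142, 0.99, 0.0, 0.0]
ft_force: [0.5, -0.4, -3.4]
width: 0.0314
[0.57652287 0.27465447 0.02406998] [ 0.40379133  0.00786337 -1.91438273] [ 0.02705377  0.01610103 -0.00967083]
-0.0001400790972115953 -0.0005056304490002444
```

View pics/sc8.png

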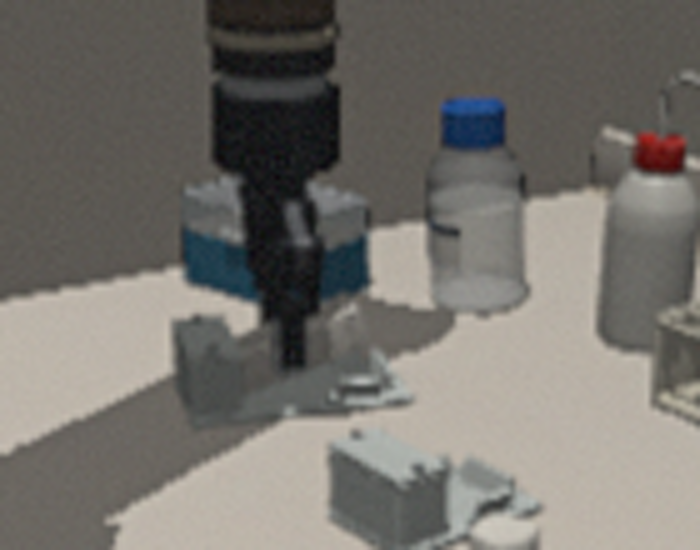

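The near end is under the bridge with no contact force and the pose centred. Next I'll lower the far end, with the floor pushing the near end level.

```bash
python3 -m crank '[0,0,2,0, 0,0,4,0, 0,0,6,0, 0,0,8,0, 0,0,10,0, 0,0,12,0, 0,0,13,0, 0,0,14,0, 0,0,14,0]' 0 25; python3 - <<'E'
from h import *
from station import arm
snap("side","side9");snap("scene","scene9")
crop("side9",150,100,290,210,5,"sc9")
o=arm.get_obs();print(o["eef_pos"],o["ft_force"],o["ft_torque"])
p=o["eef_pos"];d=np.array([.9593,-.2823]);l=np.array([.2823,.9593]);S=np.array([.5768,.2751]);e=p[:2]-S;print(e@d,e@l)
for n in("side9","scene9"):
    W=cloud(n);xh=(W[...,:2]-S)@d;yh=(W[...,:2]-S)@l;z=W[...,2]
    m=(abs(yh+.014)<.007)&(z>.009)&(z<.06)&(abs(xh-.01)<.06)
    for a in np.arange(-.03,.08,.01):
        k=m&(abs(xh-a)<.003)
        if k.sum()>3: print(n,round(a,3),k.sum(),z[k].min().round(4),z[k].max().round(4))
E
```

```text
time_s: 9.32
eef_pos: [0.5814, 0.274, 0.0137]
ee_rot: [0.143, 0.99, 0.001, 0.005]
ft_force: [6.8, -6.1, 11.6]
width: 0.0314
[0.58132128 0.2740266  0.01370792] [ 6.95877314 -5.90416804 11.22552277] [-1.1594763  -0.93404594  0.1207972 ]
0.004640281202684538 0.0002466470686705603
side9 -0.03 14 0.01 0.0306
side9 -0.02 18 0.0093 0.0332
side9 -0.01 20 0.0115 0.052
side9 0.02 14 0.0148 0.0392
side9 0.03 15 0.0161 0.0393
side9 0.04 17 0.0156 0.0422
side9 0.05 15 0.0171 0.0422
side9 0.06 6 0.0114 0.0166
scene9 -0.03 13 0.0108 0.036
scene9 -0.02 16 0.0116 0.0358
scene9 -0.01 13 0.0133 0.0392
scene9 0.02 10 0.016 0.041
scene9 0.03 13 0.0197 0.0421
scene9 0.04 16 0.02 0.0447
scene9 0.05 8 0.0234 0.0444
scene9 0.06 6 0.0141 0.0208
```

View pics/sc9.png

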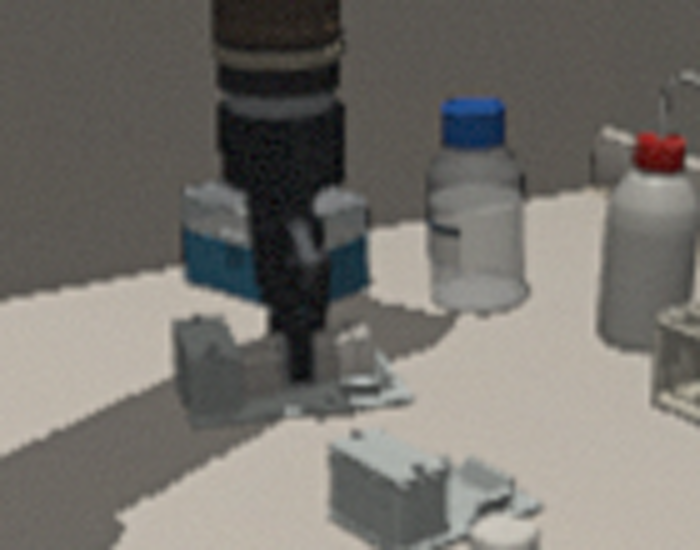

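The tilt is down to about 7°, the far end is inside the end guide and forces are small. I'll keep lowering.

```bash
python3 -m crank '[0,0,1,0, 0,0,2,0, 0,0,3,0, 0,0,4,0, 0,0,4,0]' 0 20; python3 - <<'E'
from h import *
from station import arm
snap("side","side10");snap("scene","scene10")
crop("side10",150,100,290,210,5,"sc10")
o=arm.get_obs();print(o["eef_pos"],o["ft_force"],o["ft_torque"])
p=o["eef_pos"];d=np.array([.9593,-.2823]);l=np.array([.2823,.9593]);S=np.array([.5768,.2751]);e=p[:2]-S;print(e@d,e@l)
for n in("side10","scene10"):
    W=cloud(n);xh=(W[...,:2]-S)@d;yh=(W[...,:2]-S)@l;z=W[...,2]
    m=(abs(yh+.014)<.007)&(z>.009)&(z<.06)&(abs(xh-.01)<.06)
    for a in np.arange(-.03,.08,.01):
        k=m&(abs(xh-a)<.003)
        if k.sum()>3: print(n,round(a,3),k.sum(),z[k].min().round(4),z[k].max().round(4))
E
```

```text
time_s: 9.83
eef_pos: [0.5817, 0.2745, 0.0098]
ee_rot: [0.143, 0.99, 0.001, 0.005]
ft_force: [7.1, -3.8, 10.7]
width: 0.0311
[0.58158858 0.27463467 0.00975334] [ 7.47877574 -4.26977641  9.92213521] [-0.73381247 -1.09585093  0.06008735]
0.004725044458420894 0.0009054192626239774
side10 -0.03 14 0.009 0.0305
side10 -0.02 15 0.0114 0.0313
side10 -0.01 18 0.0096 0.0324
side10 0.02 13 0.0104 0.0343
side10 0.03 14 0.0096 0.0325
side10 0.04 13 0.0147 0.0355
side10 0.05 14 0.0134 0.0354
side10 0.06 5 0.0111 0.0161
scene10 -0.03 15 0.0098 0.0327
scene10 -0.02 14 0.0097 0.0355
scene10 -0.01 12 0.0118 0.0595
scene10 0.02 8 0.0131 0.0355
scene10 0.03 17 0.0102 0.0358
scene10 0.04 16 0.0112 0.0375
scene10 0.05 9 0.0121 0.0376
scene10 0.06 8 0.0137 0.0192
```

```bash
python3 -m crank '[0,0,1,0, 0,0,2,0, 0,0,2.5,0, 0,0,2.5,0]' 0 20; python3 -m crank '[0,0,0,0, 0,0,0,0, 0,0,0,0, 0,0,0,0, 0,0,0,0]' 0.62; python3 -m crank '[0,0,-5,0, 0,0,-15,0, 0,0,-30,0, 0,0,-60,0, 0,0,-95,0, 0,0,-130,0, 0,0,-150,0, 0,0,-150,0, 0,0,-150,0]' ; python3 - <<'E'
from h import *
from station import arm
print(arm.get_obs()["eef_pos"],arm.get_obs()["width"])
S=np.array([.5768,.2751]);d=np.array([.9593,-.2823]);l=np.array([.2823,.9593])
for n in("side","scene"):
    snap(n,n+"11");crop(n+"11",150,90,290,200,5,n+"c11")
    W=cloud(n+"11");xh=(W[...,:2]-S)@d;yh=(W[...,:2]-S)@l;z=W[...,2]
    m=(abs(yh)<.03)&(z>.024)&(z<.042)&(xh>-.028)&(xh<.08)
    A=np.c_[xh[m],yh[m],np.ones(m.sum())]
    k=np.linalg.lstsq(A,z[m],rcond=None)[0];print(n,m.sum(),k,xh[m].max(),yh[m].min(),yh[m].max())
E
```

```text
time_s: 10.27
eef_pos: [0.5817, 0.2748, 0.0074]
ee_rot: [0.143, 0.99, 0.002, 0.005]
ft_force: [7.4, -3.2, 10.6]
width: 0.0312
time_s: 10.68
eef_pos: [0.5759, 0.2745, 0.003]
ee_rot: [0.142, 0.99, -0.0, -0.0]
ft_force: [0.5, 0.7, -0.2]
width: 0.053
time_s: 11.43
eef_pos: [0.5773, 0.2751, 0.156]
ee_rot: [0.142, 0.99, 0.001, 0.002]
ft_force: [-0.1, -0.2, -0.2]
width: 0.053
[0.57728882 0.2750901  0.15595157] 0.05295480889606443
side 142 [0.00635035 0.03897466 0.0284202 ] 0.051444995497352625 -0.018982588631504798 0.01616730932371627
scene 206 [0.01094177 0.01612818 0.02992047] 0.05001062432844467 -0.018503978459758524 0.016060123207759156
```

View pics/sidec11.png

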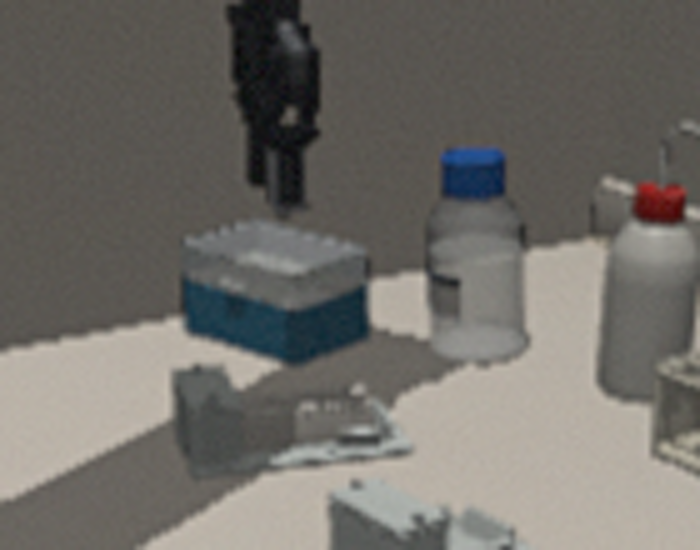

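View pics/scenec11.png

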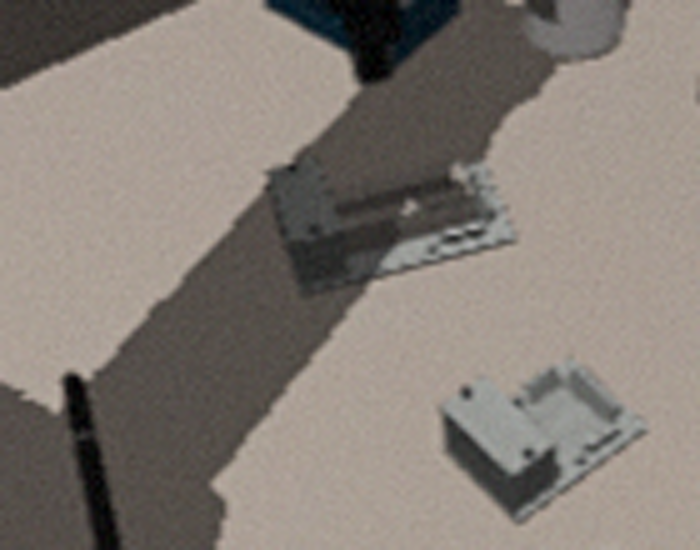

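The part lies in the pocket. The fitted slope is under 1° along its length, its far end is at x_h≈51 mm (centre about +1 mm) and laterally it spans -19 to +16 mm. The gripper is clear, so I'll hand in.

```bash
python3 -c "
from station import arm
print(arm.get_obs()['ft_force']);print(arm.hand_in())"
```

```text
[ 0.26877831 -0.71911346 -0.5733974 ]
the job is handed in; nothing more can be done
None
```

The applicator is in the longer holder, near end under the bridge and far end between the guides, and I handed the job in at about 11.5 s.

I gripped it at mid-length and pressed its far end on the top of the longer holder's bridge, which tipped it about 17–20°. I then slid the low end under the bridge, lowered it until the floor levelled it, let go and backed off 150 mm.

**Last checks:**
- **Lie:** the slope along the part was under 1°. The centre is about 1 mm from the pocket's along the length and within about 2 mm sideways.
- **Forces:** contact forces stayed around 15 N or less at every reading, and the wrist force was about zero at the end.

**Checks that disagreed slightly:**
- **Height:** the fit put the top at 28–30 mm, against the 32 mm expected. Side-face pixels in the fit could pull it low. The side camera's sideways slope (about 2°) disagreed with the scene camera's (about 1°).
- **Lowering:** the arm was pushed about 5 mm along the pocket while lowering, but sprang back on release.

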